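# Open the brush-top bottle and hold its brush over the mouth

## Robot

A 6-joint arm with a two-finger parallel gripper is mounted at the origin on the work surface. World frame = base frame: x ahead of the robot, y to its left, z up, the work surface at z = 0. Lengths are in mm, angles in rad, forces in N, time in s.
With the tool pointing down it reaches from about 350 to 950 mm from the base axis. Payload 17.4 kg.
Tool frame: the origin (TCP) lies between the finger pads; the fingertips stand 19 mm ahead of it and the grasp point (between the pads) is the TCP; x points along the fingers, y is the direction in which the jaws open and shut, and the axes are right-handed (so a half turn about x gives the same grasp; the last joint's range is limited). The gripper opens to 93 mm and grips with 3 to 60 N. Pads are 15 mm wide; open, the fingers measure 128 mm over their backs; the gripper's body (75 mm by 188 mm) begins 65 mm behind the grasp point.
Start: joints at [-1.244, 0.116, 1.442, -0, 1.584, -0.038], TCP at [240.806, -630.591, 237.646] pointing down, gripper open.
Joint ranges: [-2.83, 2.83], [-0.83, 2.19], [0.07, 2.5], [-1.14, 4.28], [0.01, 3], [-2.97, 2.97]. Speed limits (rad/s): [1.89, 1.89, 2.22, 3.14, 3.14, 3.14].

## Interface

Orientations are given as a unit quaternion [x, y, z, w].
In Python, from cell import manip gives the robot as it stands.
- The arm moves only by the tool send_rows, never from a script. Its argument "rows" is a list of rows, each a list of 7 numbers: the shift along the tool's x, y, z in mm, then the turn, a rotation vector about the tool's x, y, z in degrees, then the finger opening in mm, from 0 to 93. In form: [[dx, dy, dz, rx, ry, rz, fingers], ...]. A call has 1 to 5 rows; each row shifts and turns the pose as measured when the row begins, along the tool's axes as they then stand; what a row does not reach is not made up. A row lasts 1/12 s, in which the tool goes at most 41.7 mm and 7.16 degrees, less where a joint would pass 70% of its speed; a pose out of reach is approached as far as the arm can. A call is refused whole if a number of a shift passes 41.7 or a number of a turn 7.16, either way. A call with a gripper value outside its range is refused whole. The fingers move at their own pace and stop on an object; "newtons" is the grip in N (left out, the last holds). Time passes only in rows, so rows that do not move let the fingers close. It gives the time, the measured TCP pose, the force and the opening at its end, in the units of the state.
- manip.observe(): the state, without advancing time (a new reading comes with each control period).
- manip.read_camera(name): name is "scene" or "top"; returns the picture (400x640x3 uint8, red, green, blue); there is no depth.
- manip.camera_info(name): a dict with "K" (3x3 intrinsics, pixels), "position" and "rotation" of the camera in the world. Camera axes: x right, y down, z forward; pixel columns grow to the right and rows downward; lengths in mm; the calibration is good to about 2 mm. A picture is of the moment at which its call begins. camera_info takes no time and is no camera call.
- manip.hand_in(): hands the job in, once; it reports no verdict.
The state is a dict: "time_s": time; "q": joint angles; "qvel": joint speeds; "joint_torque": joint torques, N m; "tcp_pos": TCP position; "ee_rot": TCP orientation; "wrist_force": force on the tool from outside, world axes, zero at the start; "torque": the same for the moment, N m; "opening": finger opening in mm.
Only numpy, scipy, OpenCV 4.12 (cv2) and the standard library are available. Lean on these libraries where they do the work, as an engineer would, in place of code of your own. Each camera call takes 0.05 s, during which the arm holds its last target.

## Task

Open the blue brush-top bottle in the green caddy: press its white push-and-turn safety cap down, keep it down and twist it counter-clockwise until it is free, then lift the cap with its brush straight up out of the bottle. Finish while still holding the cap upright, with the tip of the brush about 3 cm above the bottle's mouth and centred over it. Leave the bottle seated in its caddy and do not disturb the other things on the shelf.

Things in the scene. Friction and masses are not known exactly. Their poses are not given: they have to be found in the camera images.
- cap_center (a point): Centre (half-way up, on the axis) of the white ribbed round safety cap, 50 mm in diameter, 30 mm tall, loose but locked on the bottle at first. Grip it across its diameter from above at this height, at any yaw, with 25 to 40 N. z up along the cap's axis; x along the black mark on its top, which at the start lies over the bottle's x axis (white shoulder mark) within 0.06 rad.
- brush_tip (a point): Lower tip of the brush, on the cap's axis, 60 mm below cap_center; axes as the cap's. Inside the bottle at the start.
- cap: The same cap, with the brush (11 mm thick) under it on its axis, hanging in the bottle; origin at the skirt's lower edge, 15 mm below cap_center. Pressed 5 to 8 mm down and kept down, it turns counter-clockwise seen from above; once turned 0.75 to 1.45 rad (aim at 1.1) it is free to lift straight up; an end stop comes at 1.55 rad. Unpressed, or clockwise, inner lugs block it.
- seal (a joint): Spring seal inside the cap, in m: 0 while the cap sits locked, grows as the cap is pressed down, hard stop at 0.008 (8 mm). The cap can turn when it reads over 0.0045. It pushes back with about 5 N at 0 and 10 N at 6 mm. It goes slightly negative once the cap is off.
- bottle_mouth (a point): Centre of the mouth's rim, at the top of the bottle's neck (30 mm outer diameter, 22 mm bore), hidden under the cap at the start; 2 mm below cap_center while the cap is locked. z axis up, x axis along the white mark on the bottle's shoulder.
- bottle: Blue square plastic bottle, 64 x 64 mm, 116 mm tall to the mouth (shoulder top 87 mm, mass about 0.4 kg), loose but standing in the caddy with 1 mm play on each side, which keeps it from turning; origin at the centre of its underside, axes as bottle_mouth.
- caddy_floor (a point): Centre of the inner floor of the green folded-steel bottle caddy (72 x 72 mm cup, 52 mm tall, floor 9 mm above the shelf, base plate 90 x 90 mm), which its magnet feet hold fast to the steel sheet. z up, sides along x and y.
- bowl: Black round magnetic parts bowl with five flanged lug nuts stuck in it, 124 mm diameter, 32 mm tall; origin under its centre. Leave alone.
- jar: Glass jar with a wire snap lid, 84 mm diameter (98 mm over the snap lever), 97 mm tall, valve caps inside; origin under its centre. Leave alone.
- gauge: Red press-button tyre pressure gauge lying flat, 130 x 42 mm, 26 mm tall; origin under it near the middle, nozzle along +x. Leave alone.
- socket_clip: Orange plastic socket clip, 26 x 120 mm along y, with two steel sockets upright on it, 47 mm tall in all; origin under its centre. Leave alone.
- valve_tool: Steel four-way valve stem tool lying flat, a cross of 88 x 76 mm, 10 mm tall; origin under its centre. Leave alone.
- nut: A flanged steel lug nut standing by itself, 30 mm flange, 20 mm tall; origin under its centre. Leave alone.
There are look-alikes about, which are no part of the job. Of the things that look like the bottle, the largest one is meant.

How it is judged:
By the outcome, as a careful person would: the job done as asked, in the order asked, and still so for the second after the job is handed in, while the arm keeps its last pose, push and grip.
It also fails if it takes over 32 s, if anything falls off the work surface, if the arm or the gripper's body presses on something with over 40 N, if the wrist force passes 120 N, or if a joint passes its speed limit or range.

## Working session

There is one attempt and no reset: what is moved stays moved. The work goes in short steps, Python scripts to look and compute and a tool call to move; the robot and the scene stay as the last step left them, time stands still between calls to the robot, and variables do not carry over. Pictures are saved under pics/ and viewed, and the job is handed in when it is done.

Besides the shell and the picture viewer there is one more tool, called after "Request:" in YAML: its name, and indented under it one key for each argument. send_rows: Moves the arm, as the interface text tells. Its arguments: {"type":"object","properties":{"rows":{"type":"array"},"newtons":{"type":"number"}},"required":["rows"]}

```bash
ls; mkdir -p pics
python3 - <<'E'
from cell import manip
import cv2
for n in("scene","top"):
    im=manip.read_camera(n); cv2.imwrite(f"pics/{n}0.png",im[:,:,::-1]); print(n,manip.camera_info(n))
print(manip.observe())
E
```

```text
pics
scene {'K': array([[382.22522531,   0.        , 320.48192004],
       [  0.        , 382.22522531, 205.11983726],
       [  0.        ,   0.        ,   1.        ]]), 'position': array([1102.77028618,   -8.02550217,  933.80793636]), 'rotation': array([ 0.73077984,  0.6173017 , -0.19114432, -0.21991655])}
top {'K': array([[475.13787396,   0.        , 324.42170653],
       [  0.        , 475.13787396, 193.0693054 ],
       [  0.        ,   0.        ,   1.        ]]), 'position': array([ 364.63097503,   84.73290582, 1159.39288217]), 'rotation': array([ 0.71134756, -0.69632557,  0.06673389, -0.06827838])}
{'time_s': 0.1, 'q': array([-1.24378242e+00,  1.16431566e-01,  1.44215597e+00, -1.00910071e-05,
        1.58397710e+00, -3.77927817e-02]), 'qvel': array([ 1.37526516e-04, -2.06282520e-03, -8.12949723e-04,  4.89212239e-05,
        7.56109725e-04,  5.97069410e-04]), 'joint_torque': array([ 2.06876961e-03, -7.22893953e+01, -6.23865294e+01,  7.80952326e-02,
        2.27615540e-02, -9.56450458e-05]), 'tcp_pos': array([ 240.76635279, -630.44676816,  237.0097239 ]), 'ee_rot': array([-0.69532317, -0.12860411,  0.69542927, -0.12792502]), 'wrist_force': array([-0.87836406, -0.11601045, -0.0491261 ]), 'torque': array([-3.14273685e-02, -1.81019591e-02, -9.50108366e-05]), 'opening': 93.08408118394959}
```

View pics/scene0.png

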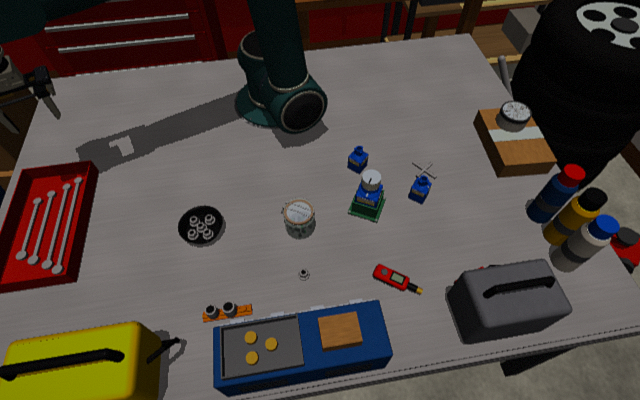

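View pics/top0.png

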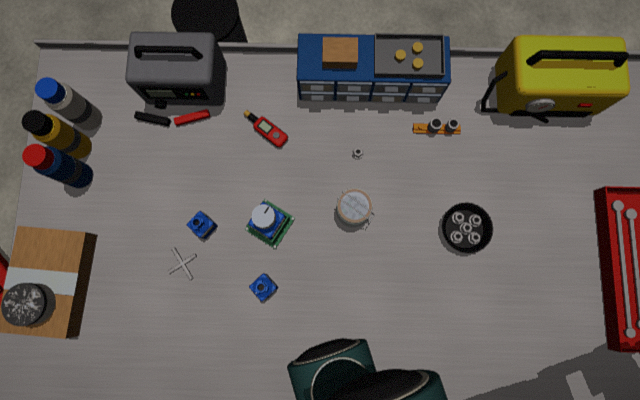

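The top view shows the white cap near (264,215), with two smaller blue decoys at (201,224) and (263,288). In the scene view the cap is near (372,178). Next I'll measure it and zoom in.

```bash
cat > h.py <<'E'
import numpy as np,cv2
from scipy.spatial.transform import Rotation as R
from cell import manip
def ray(n,uv):
    c=manip.camera_info(n);d=R.from_quat(c["rotation"]).as_matrix()@np.linalg.solve(c["K"],[uv[0],uv[1],1.]);return c["position"],d
def plane(n,uv,z):
    p,d=ray(n,uv);return p+d*(z-p[2])/d[2]
def proj(n,P):
    c=manip.camera_info(n);q=R.from_quat(c["rotation"]).as_matrix().T@(np.array(P)-c["position"]);q=c["K"]@q;return q[:2]/q[2]
def tri(a,b):
    p,d=a;q,e=b;d=d/np.linalg.norm(d);e=e/np.linalg.norm(e)
    s=np.linalg.lstsq(np.c_[d,-e],q-p,rcond=None)[0];A=p+s[0]*d;B=q+s[1]*e;return (A+B)/2,np.linalg.norm(A-B)
def crop(im,u,v,r,k,name):
    c=im[v-r:v+r,u-r:u+r];cv2.imwrite(name,cv2.resize(c,None,fx=k,fy=k,interpolation=cv2.INTER_CUBIC))
E
python3 - <<'E'
from h import *
S=cv2.imread("pics/scene0.png");T=cv2.imread("pics/top0.png")
a=S[150:230,332:412];b=T[175:255,224:304]
cv2.imwrite("pics/z0.png",np.hstack([cv2.resize(x,(400,400),interpolation=cv2.INTER_CUBIC) for x in(a,b)]))
for n,im,(u,v) in(("scene",S,(372,178)),("top",T,(264,215))):
    sat=im.max(2).astype(int)-im.min(2)
    m=((sat<45)&(im.min(2)>130)).astype(np.uint8)
    M=np.zeros_like(m);M[v-22:v+23,u-20:u+21]=m[v-22:v+23,u-20:u+21]
    for c in cv2.findContours(M,0,2)[0]:
        if cv2.contourArea(c)>40: print(n,cv2.contourArea(c),cv2.boundingRect(c),cv2.fitEllipse(c),im[v-3:v+4:3,u-4:u+5:4].tolist()[0])
E
```

```text
scene 173.5 (362, 169, 19, 15) ((371.16436767578125, 175.7199249267578), (12.958568572998047, 18.591941833496094), 98.51851654052734) [[160, 153, 146], [156, 150, 143], [159, 152, 147]]
top 347.0 (251, 204, 23, 23) ((261.880615234375, 215.542724609375), (21.07643699645996, 22.72520637512207), 119.22468566894531) [[163, 155, 153], [82, 82, 84], [165, 156, 153]]
```

View pics/z0.png

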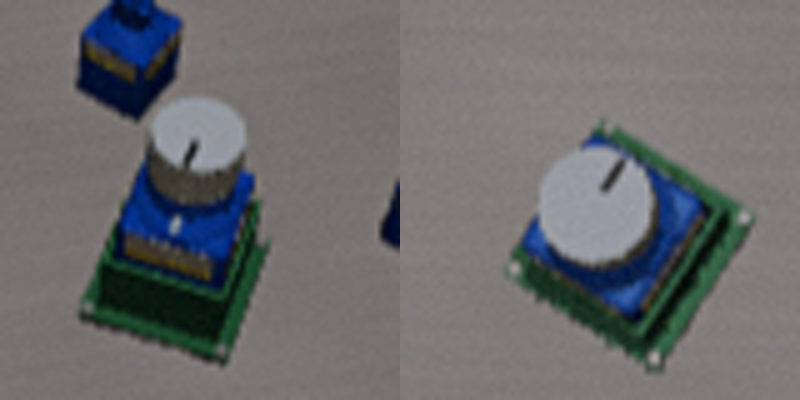

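Run:
```python
from h import *
S=cv2.imread("pics/scene0.png");T=cv2.imread("pics/top0.png")
ce={}
for n,im,(u,v) in(("scene",S,(371,176)),("top",T,(263,216))):
    for th in(115,125,135):
        f=lambda k:None
        m=((im[...,0].astype(int)>=im[...,2]+2)&(im.max(2)>th)&(im.max(2).astype(int)-im.min(2)<45)).astype(np.uint8)
        M=np.zeros_like(m);M[v-16:v+17,u-16:u+17]=m[v-16:v+17,u-16:u+17]
        c=max(cv2.findContours(M,0,1)[0],key=cv2.contourArea);e=cv2.fitEllipse(cv2.convexHull(c));print(n,th,cv2.boundingRect(c),e)
        ce[n]=e[0]
t,s=plane("top",ce["top"],142),plane("scene",ce["scene"],142);print(t,s,tri(ray("top",ce["top"]),ray("scene",ce["scene"])))
# caddy base corners in top (zoom) at z~1-3, and mark
zt=lambda x,y:((x-400+.5)/5-.5+224,(y+.5)/5-.5+175)
C=[plane("top",zt(*p),2) for p in((606,120),(750,215),(655,370),(506,268))]
print(np.round(C,1),np.mean(C,0));
zs=lambda x,y:((x+.5)/5-.5+332,(y+.5)/5-.5+150)
C2=[plane("scene",zs(*p),2) for p in((80,315),(225,363),(268,240))];print(np.round(C2,1),(C2[0]+C2[2])/2)
m=plane("top",zt(604,190),142),plane("top",zt(624,160),142);d=m[1]-m[0];print("mark",np.degrees(np.arctan2(d[1],d[0])),m)
for p,q in((C[0],C[1]),(C[3],C[2]),(C[0],C[3]),(C[1],C[2])):print(np.degrees(np.arctan2(*(q-p)[1::-1])))
# projected expected cap outline
for n in("top","scene"):
  print(n,[proj(n,t+[25*np.cos(a),25*np.sin(a),0]).round(1).tolist() for a in np.arange(4)*np.pi/2])
```

```text
scene 115 (362, 169, 19, 15) ((371.32476806640625, 176.0732421875), (14.691927909851074, 18.818862915039062), 98.49976348876953)
scene 125 (362, 169, 19, 15) ((371.32476806640625, 176.0732421875), (14.691927909851074, 18.818862915039062), 98.49976348876953)
scene 135 (362, 169, 19, 15) ((371.2058410644531, 176.07017517089844), (14.035623550415039, 18.81578254699707), 98.97708129882812)
top 115 (251, 204, 23, 23) ((262.50164794921875, 215.1773223876953), (22.277652740478516, 23.713804244995117), 42.49311828613281)
top 125 (251, 204, 23, 23) ((262.4935607910156, 215.24903869628906), (22.269832611083984, 23.423006057739258), 42.6212043762207)
top 135 (252, 204, 22, 23) ((262.37115478515625, 215.28829956054688), (22.272531509399414, 22.86581039428711), 40.65287399291992)
[509.78899667 222.13434534 142.        ] [509.38775469 219.8666401  142.        ] (array([509.55348856, 220.98338732, 142.14471303]), np.float64(2.274957476385847))
[[571.6 237.    2. ]
 [525.7 164.1   2. ]
 [448.9 207.6   2. ]
 [497.  282.5   2. ]] [510.77432546 222.79618303   2.        ]
[[523.6 161.    2. ]
 [569.4 235.7   2. ]
 [490.6 281.8   2. ]] [507.09208516 221.37588419   2.        ]
mark -31.221767329373225 (array([515.75011149, 218.01628341, 142.        ]), array([529.07706775, 209.93827014, 142.        ]))
-122.19812237726178
-122.70533666320978
148.5627710503107
150.4529039541595
top [[262.9, 203.9], [250.8, 215.0], [261.8, 226.8], [273.9, 215.5]]
scene [[374.4, 183.6], [381.3, 174.8], [369.8, 168.8], [362.8, 177.4]]
```

```bash
cat >> h.py <<'E'
def st(C=(509.5,221,127)):
    o=manip.observe();M=R.from_quat(o["ee_rot"]).as_matrix()
    d=np.array(C)-o["tcp_pos"];ax=M[:,0]
    print("t",round(o["time_s"],2),"tcp",o["tcp_pos"].round(1),"op",round(o["opening"],1),"F",o["wrist_force"].round(1),"Tq",o["torque"].round(2))
    print("q",o["q"].round(3),"toolx",M[:,0].round(4),"jaw y",M[:,1].round(3),"yaw",np.degrees(np.arctan2(M[1,1],M[0,1])).round(2))
    print("to goal world",d.round(1),"tool",(M.T@d).round(1),"tilt fix rotvec tool deg",np.degrees(M.T@np.cross(ax,[0,0,-1])).round(2))
    return o,M
E
python3 -c "
from h import *
st((509.5,221,230))
for uv in((201,224),(263,288),(355,207)):print(plane('top',uv,60))"
```

```text
t 0.1 tcp [ 240.8 -630.4  237. ] op 93.1 F [-0.9 -0.1 -0. ] Tq [-0.03 -0.02 -0.  ]
q [-1.244  0.116  1.442 -0.     1.584 -0.038] toolx [-3.e-04  9.e-04 -1.e+00] jaw y [ 0.357 -0.934 -0.001] yaw -69.1
to goal world [268.7 851.4  -7. ] tool [   7.7 -699.5 -554.8] tilt fix rotvec tool deg [ 0.   -0.    0.06]
[497.98832502 375.0789046   60.        ]
[355.10070724 224.09229439  60.        ]
[545.71125474  17.0852187   60.        ]
```

Request:
send_rows:
  rows:
    - [0,-32,-25.5,0,0,0,93]
    - [0,-32,-25.5,0,0,0,93]
    - [0,-32,-25.5,0,0,0,93]
    - [0,-32,-25.5,0,0,0,93]
    - [0,-32,-25.5,0,0,0,93]
  newtons: 35

```text
time_s: 0.52
tcp_pos: [301.1, -434.4, 231.3]
ee_rot: [-0.695, -0.129, 0.697, -0.123]
wrist_force: [0.7, -0.1, 0.8]
opening: 93.0
```

Request:
send_rows:
  rows:
    - [0,-32,-25.5,0,0,0,93]
    - [0,-32,-25.5,0,0,0,93]
    - [0,-32,-25.5,0,0,0,93]
    - [0,-32,-25.5,0,0,0,93]
    - [0,-32,-25.5,0,0,0,93]

```text
time_s: 0.93
tcp_pos: [362.8, -235.4, 230.9]
ee_rot: [-0.695, -0.128, 0.697, -0.121]
wrist_force: [1.8, -0.4, -0.6]
opening: 93.1
```

```bash
python3 -c "
from h import *
st((509.5,221,230))"
```

```text
t 0.93 tcp [ 362.8 -235.4  230.9] op 93.1 F [ 1.8 -0.4 -0.6] Tq [-0.01 -0.01 -0.02]
q [-0.637 -0.426  1.934  0.004  1.643  0.579] toolx [-0.0048  0.0089 -0.9999] jaw y [ 0.348 -0.938 -0.01 ] yaw -69.66
to goal world [146.7 456.4  -0.9] tool [   4.2 -376.9 -296.2] tilt fix rotvec tool deg [-0.    0.08  0.58]
```

Request:
send_rows:
  rows:
    - [0,-32,-25.5,0,0,0,93]
    - [0,-32,-25.5,0,0,0,93]
    - [0,-32,-25.5,0,0,0,93]
    - [0,-32,-25.5,0,0,0,93]
    - [0,-32,-25.5,0,0,0,93]

```text
time_s: 1.35
tcp_pos: [424.6, -36.3, 232.2]
ee_rot: [-0.696, -0.127, 0.697, -0.121]
wrist_force: [0.0, -0.6, 0.2]
opening: 93.1
```

Request:
send_rows:
  rows:
    - [0,-32,-25.5,0,0,0,93]
    - [0,-32,-25.5,0,0,0,93]
    - [0,-32,-25.5,0,0,0,93]
    - [0,-32,-25.5,0,0,0.5,93]
    - [0,-32,-25.5,0,0,0.5,93]

```text
time_s: 1.77
tcp_pos: [486.5, 162.9, 233.5]
ee_rot: [0.697, 0.121, -0.695, 0.128]
wrist_force: [0.4, -0.9, 1.9]
opening: 93.2
```

```bash
python3 -c "
from h import *
st((509.5,221,230))"
```

```text
t 1.77 tcp [486.5 162.9 233.5] op 93.2 F [ 0.4 -0.9  1.9] Tq [ 0.03 -0.01 -0.  ]
q [ 0.279 -0.242  1.79  -0.01   1.591  1.495] toolx [ 0.0055 -0.0083 -1.    ] jaw y [ 0.347 -0.938  0.01 ] yaw -69.71
to goal world [23.  58.1 -3.5] tool [  3.1 -46.6 -41.8] tilt fix rotvec tool deg [ 0.   -0.13 -0.56]
```

Request:
send_rows:
  rows:
    - [3,-23,-21,0,0,-0.6,93]
    - [0,-19,-17,0,0,0,93]
    - [0,0,0,0,0,0,93]

```text
time_s: 2.02
tcp_pos: [508.0, 224.9, 228.5]
ee_rot: [0.696, 0.127, -0.696, 0.126]
wrist_force: [-0.6, -0.1, 0.6]
opening: 92.7
```

```bash
python3 -c "
from h import *
st((509.5,221,150))
im=manip.read_camera('top');cv2.imwrite('pics/t1.png',im[:,:,::-1]);i2=manip.read_camera('scene')
a=im[160:270,210:320];b=i2[120:230,317:427]
cv2.imwrite('pics/z1.png',np.hstack([cv2.resize(x[:,:,::-1],(400,400),interpolation=cv2.INTER_CUBIC) for x in(a,b)]))
st((509.5,221,150))"
```

```text
t 2.02 tcp [508.  224.9 228.5] op 92.7 F [-0.6 -0.1  0.6] Tq [-0.01  0.01 -0.03]
q [ 0.37  -0.143  1.713  0.002  1.571  1.581] toolx [ 1.0e-04  1.8e-03 -1.0e+00] jaw y [ 0.352 -0.936 -0.002] yaw -69.36
to goal world [  1.5  -3.9 -78.5] tool [78.5  4.3  0. ] tilt fix rotvec tool deg [ 0.   -0.04  0.09]
t 2.12 tcp [507.3 222.  228.7] op 93.0 F [-0.5 -0.8 -0.4] Tq [-0.02 -0.01 -0.03]
q [ 3.660e-01 -1.470e-01  1.716e+00  1.000e-03  1.572e+00  1.578e+00] toolx [-2.e-04  8.e-04 -1.e+00] jaw y [ 0.352 -0.936 -0.001] yaw -69.42
to goal world [  2.2  -1.  -78.7] tool [78.7  1.8 -1.7] tilt fix rotvec tool deg [ 0.   -0.01  0.05]
```

View pics/z1.png

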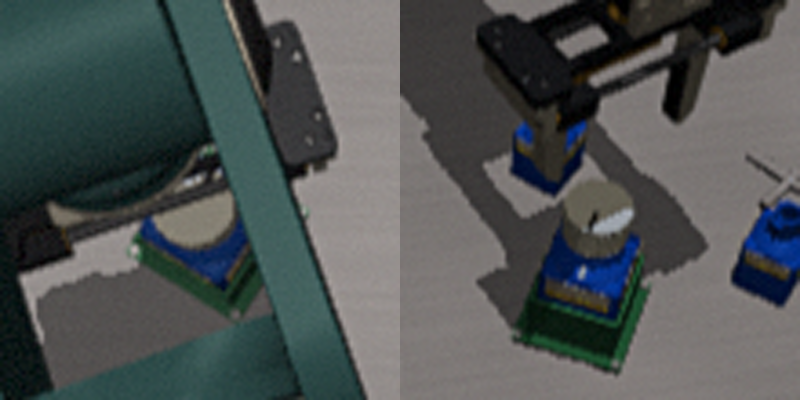

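The scene view shows the open jaws either side of the cap, with nothing in the way. Going down.

Request:
send_rows:
  rows:
    - [20,1.8,-1.7,0,0,0,93]
    - [30,0,0,0,0,0,93]
    - [22,0,0,0,0,0,93]
    - [4,0,0,0,0,0,93]
    - [0,0,0,0,0,0,93]

```text
time_s: 2.53
tcp_pos: [509.1, 216.1, 152.2]
ee_rot: [0.697, 0.125, -0.695, 0.125]
wrist_force: [0.6, 0.3, 0.2]
opening: 92.6
```

```bash
python3 -c "
from h import *
st((509.5,221,127))
i2=manip.read_camera('scene')
cv2.imwrite('pics/z2.png',cv2.resize(i2[120:230,297:447,::-1],(750,550),interpolation=cv2.INTER_CUBIC))
st((509.5,221,127))"
```

```text
t 2.53 tcp [509.1 216.1 152.2] op 92.6 F [0.6 0.3 0.2] Tq [-0.01 -0.02 -0.  ]
q [ 0.355 -0.117  1.813 -0.     1.442  1.571] toolx [ 3.e-03  8.e-04 -1.e+00] jaw y [ 0.348 -0.937  0.   ] yaw -69.62
to goal world [  0.4   4.9 -25.2] tool [25.2 -4.5 -2. ] tilt fix rotvec tool deg [-0.   -0.18 -0.02]
t 2.58 tcp [509.3 216.1 152.7] op 92.9 F [-0.1 -0.3 -0.1] Tq [ 0.02 -0.01  0.01]
q [ 0.355 -0.117  1.813 -0.     1.442  1.571] toolx [ 3.3e-03  9.0e-04 -1.0e+00] jaw y [ 0.348 -0.937  0.   ] yaw -69.63
to goal world [  0.2   4.9 -25.7] tool [25.8 -4.5 -1.8] tilt fix rotvec tool deg [-0.   -0.2  -0.02]
```

View pics/z2.png

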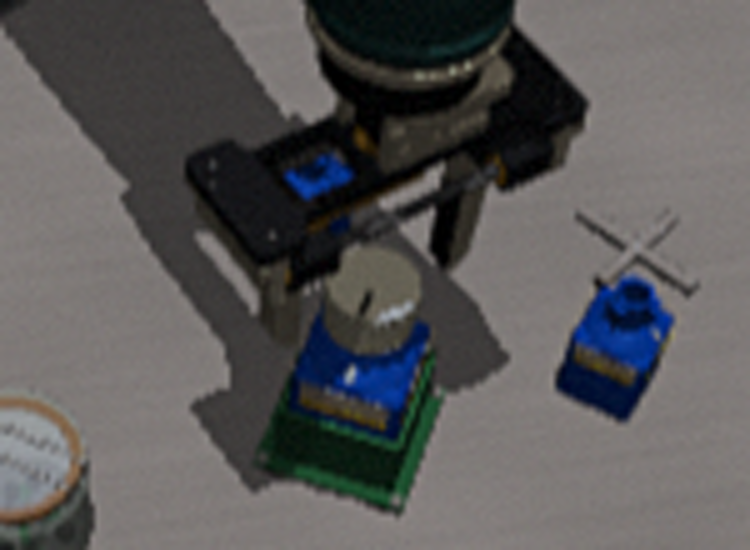

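```bash
python3 -c "
from h import *
f=lambda p:((proj('scene',p)-[297,120]+.5)*5-.5).round(0)
j=np.array([.348,-.937,0]);x=np.array([.937,.348,0]);c=np.array([509.3,216.1,133.5])
print(f(c),f([509.5,221,142]))
for s in(1,-1):
  for o in(46.5,64):
    for w in (-8,8): print(s,o,w,f(c+s*o*j+w*x))"
```

```text
[364. 293.] [375. 282.]
1 46.5 -8 [282. 318.]
1 46.5 8 [299. 339.]
1 64 -8 [254. 331.]
1 64 8 [270. 353.]
-1 46.5 -8 [428. 249.]
-1 46.5 8 [445. 269.]
-1 64 -8 [455. 236.]
-1 64 8 [472. 256.]
```

Request:
send_rows:
  rows:
    - [8,-4.5,-1.8,0,-0.2,0,93]
    - [9,0,0,0,0,0,93]
    - [7,0,0,0,0,0,93]
    - [0,0,0,0,0,0,93]

```text
time_s: 2.92
tcp_pos: [510.8, 220.9, 131.2]
ee_rot: [0.698, 0.125, -0.694, 0.124]
wrist_force: [-0.3, 0.0, 0.1]
opening: 93.0
```

```bash
python3 -c "
from h import *
st((509.5,221,127))"
```

```text
t 2.92 tcp [510.8 220.9 131.2] op 93.0 F [-0.3  0.   0.1] Tq [-0.04  0.02  0.03]
q [ 3.630e-01 -9.700e-02  1.830e+00 -1.000e-03  1.403e+00  1.579e+00] toolx [ 0.0051  0.0014 -1.    ] jaw y [ 0.347 -0.938  0.   ] yaw -69.71
to goal world [-1.3  0.1 -4.2] tool [ 4.2 -0.6  1.2] tilt fix rotvec tool deg [ 0.   -0.3  -0.03]
```

Request:
send_rows:
  rows:
    - [4,-0.5,1.2,0,-0.3,0,93]
    - [1,0,0,0,0,0,70]
    - [0,0,0,0,0,0,60]

```text
time_s: 3.17
tcp_pos: [509.6, 221.2, 126.1]
ee_rot: [-0.696, -0.125, 0.696, -0.125]
wrist_force: [0.0, -0.4, 0.3]
opening: 84.0
```

```bash
python3 -c "
from h import *
st((509.5,221,127))"
```

```text
t 3.17 tcp [509.6 221.2 126.1] op 84.0 F [ 0.  -0.4  0.3] Tq [-0.    0.02  0.04]
q [ 0.364 -0.092  1.834 -0.     1.4    1.58 ] toolx [-0.e+00 -5.e-04 -1.e+00] jaw y [ 0.347 -0.938  0.   ] yaw -69.69
to goal world [-0.1 -0.2  0.9] tool [-0.9  0.1  0.1] tilt fix rotvec tool deg [-0.    0.01 -0.03]
```

Request:
send_rows:
  rows:
    - [-0.5,0,0,0,0,0,53]
    - [0,0,0,0,0,0,53]
    - [0,0,0,0,0,0,53]
    - [0,0,0,0,0,0,53]

```text
time_s: 3.5
tcp_pos: [509.8, 221.3, 127.3]
ee_rot: [0.696, 0.125, -0.696, 0.125]
wrist_force: [0.5, -0.8, -0.6]
opening: 57.8
```

Request:
send_rows:
  rows:
    - [0,0,0,0,0,0,53]
    - [0,0,0,0,0,0,51]
    - [0,0,0,0,0,0,50]

```text
time_s: 3.75
tcp_pos: [509.9, 221.3, 127.7]
ee_rot: [0.696, 0.125, -0.696, 0.125]
wrist_force: [-0.2, 0.3, -0.9]
opening: 50.5
```

```bash
python3 -c "
from h import *
st((509.5,221,127))"
```

```text
t 3.75 tcp [509.9 221.3 127.7] op 50.5 F [-0.2  0.3 -0.9] Tq [0.16 0.02 0.  ]
q [ 0.364 -0.093  1.833 -0.     1.401  1.58 ] toolx [ 0.0012 -0.     -1.    ] jaw y [ 0.347 -0.938  0.   ] yaw -69.68
to goal world [-0.4 -0.3 -0.7] tool [0.7 0.2 0.5] tilt fix rotvec tool deg [-0.   -0.07 -0.03]
```

Contact looks gentle. Now the full grip.

Request:
send_rows:
  rows:
    - [0.5,0,0,0,0,0,40]
    - [0,0,0,0,0,0,40]
    - [0,0,0,0,0,0,40]
    - [0,0,0,0,0,0,40]
  newtons: 36

```text
time_s: 4.08
tcp_pos: [509.9, 221.5, 127.7]
ee_rot: [0.697, 0.125, -0.696, 0.125]
wrist_force: [-0.3, 0.9, 1.6]
opening: 49.6
```

```bash
python3 -c "
from h import *
st((509.5,221,121))"
```

```text
t 4.08 tcp [509.9 221.5 127.7] op 49.6 F [-0.3  0.9  1.6] Tq [0.01 0.07 0.02]
q [ 0.364 -0.094  1.833 -0.     1.401  1.58 ] toolx [ 1.4e-03  4.0e-04 -1.0e+00] jaw y [ 0.347 -0.938  0.   ] yaw -69.67
to goal world [-0.4 -0.5 -6.7] tool [6.7 0.3 0.6] tilt fix rotvec tool deg [ 0.   -0.08 -0.01]
```

Request:
send_rows:
  rows:
    - [2.5,0,0,0,0,0,40]
    - [2,0,0,0,0,0,40]
    - [2,0,0,0,0,0,40]

```text
time_s: 4.33
tcp_pos: [510.1, 221.6, 122.2]
ee_rot: [0.697, 0.125, -0.695, 0.125]
wrist_force: [-4.1, -0.6, 8.2]
opening: 49.9
```

```bash
python3 -c "
from h import *
st((509.5,221,121.2))"
```

```text
t 4.33 tcp [510.1 221.6 122.2] op 49.9 F [-4.1 -0.6  8.2] Tq [-0.17  0.74 -0.06]
q [ 0.364 -0.09   1.839 -0.     1.39   1.58 ] toolx [ 2.3e-03  7.0e-04 -1.0e+00] jaw y [ 0.347 -0.938  0.   ] yaw -69.67
to goal world [-0.6 -0.6 -1. ] tool [1.  0.3 0.8] tilt fix rotvec tool deg [-0.   -0.14 -0.01]
```

Request:
send_rows:
  rows:
    - [1.2,0,0.6,0,0,0,40]
    - [0.3,0,0,0,0,0,40]

```text
time_s: 4.5
tcp_pos: [510.0, 221.6, 121.6]
ee_rot: [0.697, 0.125, -0.695, 0.125]
wrist_force: [-2.7, -1.3, 9.4]
opening: 49.6
```

```bash
python3 -c "
from h import *
st((509.5,221,121.2))"
```

```text
t 4.5 tcp [510.  221.6 121.6] op 49.6 F [-2.7 -1.3  9.4] Tq [-0.21  0.75  0.01]
q [ 0.364 -0.091  1.84  -0.     1.388  1.58 ] toolx [ 0.004   0.0014 -1.    ] jaw y [ 0.347 -0.938  0.   ] yaw -69.67
to goal world [-0.5 -0.6 -0.4] tool [0.4 0.4 0.7] tilt fix rotvec tool deg [-0.   -0.24 -0.01]
```

Request:
send_rows:
  rows:
    - [0.6,0,0.5,-4,-0.2,0,40]
    - [0.4,0,0.2,-4,-0.1,0,40]
    - [0.4,0,0,-4,0,0,40]

```text
time_s: 4.75
tcp_pos: [510.5, 221.8, 122.4]
ee_rot: [0.68, 0.198, -0.678, 0.198]
wrist_force: [-2.4, -0.4, 8.2]
opening: 49.4
```

```bash
python3 -c "
from h import *
st((509.5,221,121.2))"
```

```text
t 4.75 tcp [510.5 221.8 122.4] op 49.4 F [-2.4 -0.4  8.2] Tq [-0.07  0.43 -0.11]
q [ 0.364 -0.089  1.838 -0.     1.39   1.366] toolx [ 2.8e-03  8.0e-04 -1.0e+00] jaw y [ 0.539 -0.842  0.001] yaw -57.4
to goal world [-1.  -0.8 -1.2] tool [1.2 0.1 1.3] tilt fix rotvec tool deg [-0.   -0.16 -0.05]
```

Request:
send_rows:
  rows:
    - [1.6,0.1,1,-4,-0.1,0,40]
    - [1.0,0,0.5,-4,-0.1,0,40]
    - [0.8,0,0.3,-4,0,0,40]

```text
time_s: 5.0
tcp_pos: [510.6, 221.6, 121.8]
ee_rot: [0.655, 0.272, -0.651, 0.272]
wrist_force: [-1.8, 0.9, 9.5]
opening: 49.7
```

```bash
python3 -c "
from h import *
st((509.5,221,121.2))
i2=manip.read_camera('scene')
cv2.imwrite('pics/z3.png',cv2.resize(i2[130:230,317:427,::-1],(660,600),interpolation=cv2.INTER_CUBIC))"
```

```text
t 5.0 tcp [510.6 221.6 121.8] op 49.7 F [-1.8  0.9  9.5] Tq [ 0.1   0.37 -0.08]
q [ 3.640e-01 -9.000e-02  1.840e+00 -1.000e-03  1.387e+00  1.146e+00] toolx [ 0.005   0.0014 -1.    ] jaw y [ 0.71  -0.705  0.003] yaw -44.79
to goal world [-1.1 -0.6 -0.6] tool [ 0.5 -0.4  1.2] tilt fix rotvec tool deg [ 0.   -0.26 -0.15]
```

View pics/z3.png

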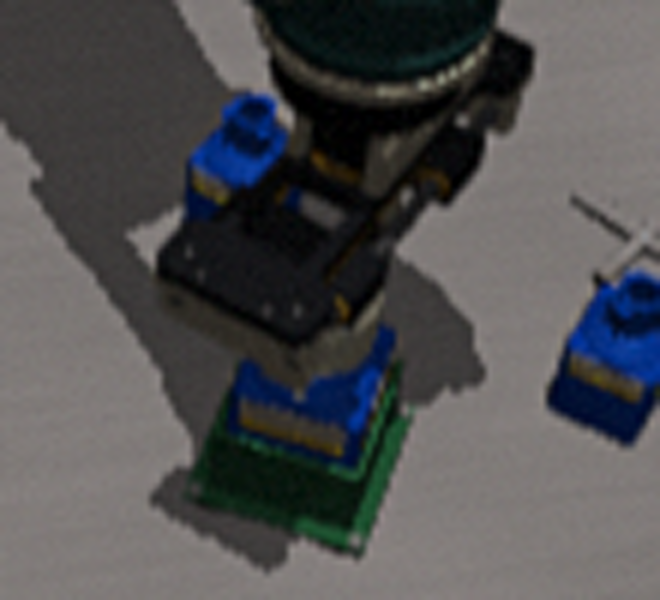

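The gripper hides the mark, but the turn is smooth and the torque is low. I'll keep twisting with downward bias, aiming for yaw about -6.5°.

Request:
send_rows:
  rows:
    - [1.3,-0.3,1,-4,-0.2,-0.1,40]
    - [0.9,0,0.5,-4,-0.1,0,40]
    - [0.9,0,0.3,-4,0,0,40]
    - [0.9,0,0.3,-4,0,0,40]

```text
time_s: 5.38
tcp_pos: [511.1, 222.2, 121.5]
ee_rot: [0.609, 0.365, -0.603, 0.365]
wrist_force: [-2.0, 3.0, 9.5]
opening: 49.5
```

```bash
python3 -c "
from h import *
st((509.5,221,121.2))"
```

```text
t 5.38 tcp [511.1 222.2 121.5] op 49.5 F [-2.   3.   9.5] Tq [ 0.53  0.36 -0.12]
q [ 3.640e-01 -9.000e-02  1.840e+00  1.000e-03  1.384e+00  8.490e-01] toolx [ 0.0073  0.0041 -1.    ] jaw y [ 0.884 -0.467  0.005] yaw -27.84
to goal world [-1.6 -1.2 -0.3] tool [ 0.3 -0.9  1.8] tilt fix rotvec tool deg [-0.   -0.4  -0.26]
```

Request:
send_rows:
  rows:
    - [1.0,-0.6,1.2,-4,-0.5,-0.3,40]
    - [0.9,-0.2,0.7,-4,-0.2,-0.1,40]
    - [0.9,-0.2,0.4,-4,-0.2,-0.1,40]

```text
time_s: 5.63
tcp_pos: [510.7, 222.3, 121.7]
ee_rot: [-0.561, -0.429, 0.563, -0.43]
wrist_force: [-2.8, 4.1, 10.0]
opening: 49.9
```

```bash
python3 -c "
from h import *
st((509.7,221.2,121.2))"
```

```text
t 5.63 tcp [510.7 222.3 121.7] op 49.9 F [-2.8  4.1 10. ] Tq [ 0.88  0.53 -0.13]
q [ 0.366 -0.084  1.834 -0.002  1.394  0.631] toolx [-0.0018 -0.0023 -1.    ] jaw y [ 0.965 -0.263 -0.001] yaw -15.22
to goal world [-1.  -1.1 -0.5] tool [ 0.5 -0.7  1.3] tilt fix rotvec tool deg [0.   0.15 0.06]
```

Request:
send_rows:
  rows:
    - [1.0,-0.5,0,-4,0,0,40]
    - [0.8,-0.2,0,-4,0,0,40]
    - [0.8,0,0,-1,0,0,40]

```text
time_s: 5.88
tcp_pos: [510.5, 223.5, 121.5]
ee_rot: [0.524, 0.475, -0.524, 0.475]
wrist_force: [-6.6, -1.8, 11.9]
opening: 49.4
```

```bash
python3 -c "
from h import *
st((509.7,221.2,121.2))"
```

```text
t 5.88 tcp [510.5 223.5 121.5] op 49.4 F [-6.6 -1.8 11.9] Tq [-0.29  1.14 -0.22]
q [ 0.367 -0.085  1.836  0.     1.391  0.464] toolx [ 1.e-04  0.e+00 -1.e+00] jaw y [ 0.995 -0.097  0.   ] yaw -5.55
to goal world [-0.8 -2.3 -0.3] tool [ 0.3 -0.5  2.4] tilt fix rotvec tool deg [-0.   -0.   -0.01]
```

Turned 64° (1.12 rad). Now a gentle lift with small lateral corrections.

Request:
send_rows:
  rows:
    - [-2,-0.5,1,0,0,0,40]
    - [-3,0,0.5,0,0,0,40]
    - [-3,0,0,0,0,0,40]
    - [-2,0,0,0,0,0,40]

```text
time_s: 6.22
tcp_pos: [510.1, 223.0, 132.4]
ee_rot: [0.524, 0.476, -0.522, 0.476]
wrist_force: [-1.7, 1.3, -1.1]
opening: 49.8
```

```bash
python3 -c "
from h import *
st((509.7,221.2,215))"
```

```text
t 6.22 tcp [510.1 223.  132.4] op 49.8 F [-1.7  1.3 -1.1] Tq [ 0.06  0.03 -0.02]
q [ 0.365 -0.096  1.827  0.002  1.408  0.46 ] toolx [ 0.0016  0.0024 -1.    ] jaw y [ 0.996 -0.094  0.001] yaw -5.41
to goal world [-0.4 -1.8 82.6] tool [-82.6  -0.1   1.6] tilt fix rotvec tool deg [-0.   -0.14 -0.08]
```

The cap is free: it sits 5 mm above its locked height and the wrist carries only its weight. Lifting straight up.

Request:
send_rows:
  rows:
    - [-8,0,1.5,0,-0.1,-0.1,40]
    - [-10,0,0,0,0,0,40]
    - [-10,0,0,0,0,0,40]
    - [-10,0,0,0,0,0,40]

```text
time_s: 6.55
tcp_pos: [509.1, 220.5, 171.0]
ee_rot: [-0.522, -0.476, 0.525, -0.475]
wrist_force: [-0.8, 0.8, 0.2]
opening: 49.6
```

```bash
python3 -c "
from h import *
st((509.7,221.2,215.5))"
```

```text
t 6.55 tcp [509.1 220.5 171. ] op 49.6 F [-0.8  0.8  0.2] Tq [-0.02 -0.07  0.  ]
q [ 0.363 -0.118  1.784 -0.     1.481  0.458] toolx [-0.0042 -0.0018 -1.    ] jaw y [ 0.995 -0.095 -0.004] yaw -5.44
to goal world [ 0.6  0.7 44.5] tool [-44.5   0.3  -0.6] tilt fix rotvec tool deg [0.   0.13 0.23]
```

Request:
send_rows:
  rows:
    - [-11,0.3,-0.6,0,0.1,0.2,40]
    - [-12,0,0,0,0,0,40]
    - [-12,0,0,0,0,0,40]
    - [-7,0,0,0,0,0,40]
    - [0,0,0,0,0,0,40]

```text
time_s: 6.97
tcp_pos: [510.5, 221.3, 221.9]
ee_rot: [0.525, 0.475, -0.522, 0.476]
wrist_force: [-0.5, -0.2, 0.1]
opening: 49.7
```

```bash
python3 -c "
from h import *
st((509.7,221.2,215.5))
i2=manip.read_camera('scene');im=manip.read_camera('top')
cv2.imwrite('pics/s4.png',i2[...,::-1]);cv2.imwrite('pics/t4.png',im[...,::-1])
cv2.imwrite('pics/z4.png',cv2.resize(i2[120:230,317:427,::-1],(600,600),interpolation=cv2.INTER_CUBIC))
cv2.imwrite('pics/z4t.png',cv2.resize(im[160:270,210:320,::-1],(600,600),interpolation=cv2.INTER_CUBIC))
st((509.7,221.2,215.5))"
```

```text
t 6.97 tcp [510.5 221.3 221.9] op 49.7 F [-0.5 -0.2  0.1] Tq [-0.06 -0.11 -0.05]
q [ 3.640e-01 -1.420e-01  1.723e+00 -1.000e-03  1.556e+00  4.590e-01] toolx [ 0.0047  0.0012 -1.    ] jaw y [ 0.995 -0.095  0.005] yaw -5.46
to goal world [-0.8 -0.1 -6.4] tool [ 6.4 -0.8  0.2] tilt fix rotvec tool deg [-0.   -0.09 -0.26]
t 7.07 tcp [510.2 221.2 220.2] op 49.5 F [ 0.5  0.2 -0.3] Tq [-0.03 -0.12  0.08]
q [ 3.640e-01 -1.410e-01  1.725e+00 -1.000e-03  1.555e+00  4.590e-01] toolx [ 3.3e-03  6.0e-04 -1.0e+00] jaw y [ 0.995 -0.095  0.003] yaw -5.46
to goal world [-0.5  0.  -4.7] tool [ 4.7 -0.5  0. ] tilt fix rotvec tool deg [ 0.   -0.05 -0.18]
```

View pics/z4.png

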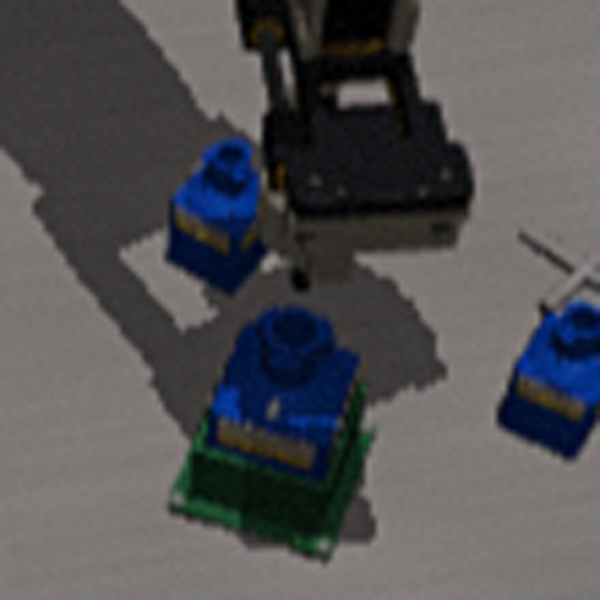

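View pics/z4t.png

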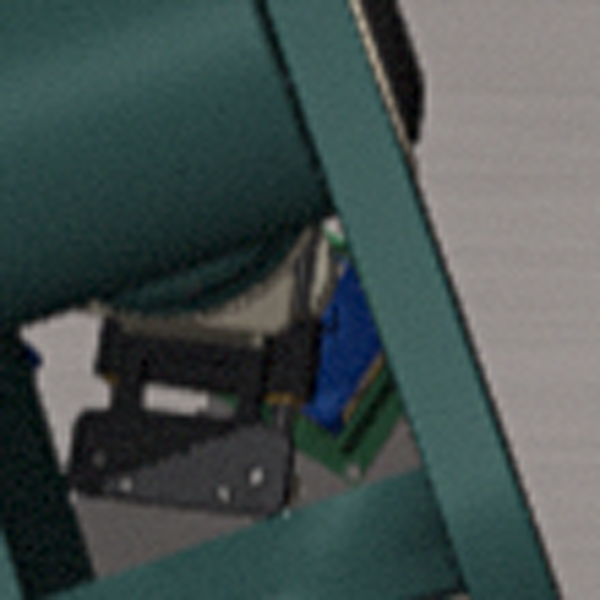

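The scene view shows the cap held, with the black brush tip just above the open mouth at zoom (295,320). The bottle is seated. Now measuring the fit.

Run:
```python
from h import *
k=600/110
z=lambda x,y:((x+.5)/k-.5+317,(y+.5)/k-.5+120)
f=lambda p:((proj('scene',p)-[317,120]+.5)*k-.5).round(0)
im=cv2.imread('pics/z4.png')
cv2.imwrite('pics/z5.png',cv2.convertScaleAbs(cv2.resize(im[240:380,220:380],(800,700),interpolation=cv2.INTER_CUBIC),alpha=2.2,beta=10))
for c in((510,221.3),(509.5,221)):
  print('mouth c',f([*c,125]),'outer',[f([c[0]+15*np.cos(a),c[1]+15*np.sin(a),125]).tolist() for a in np.arange(8)*np.pi/4])
for zc in(160.5,159,155): print('tip',zc,f([510.3,221.2,zc]), 'rim',[f([510.3+5.5*np.cos(a),221.2+5.5*np.sin(a),zc]).tolist() for a in np.arange(4)*np.pi/2])
```

```text
mouth c [297. 330.] outer [[305.0, 354.0], [324.0, 344.0], [327.0, 326.0], [313.0, 310.0], [290.0, 306.0], [271.0, 316.0], [267.0, 334.0], [281.0, 350.0]]
mouth c [297. 330.] outer [[304.0, 354.0], [323.0, 344.0], [327.0, 325.0], [313.0, 310.0], [289.0, 306.0], [270.0, 316.0], [267.0, 334.0], [281.0, 350.0]]
tip 160.5 [305. 285.] rim [[308.0, 294.0], [316.0, 283.0], [302.0, 276.0], [294.0, 287.0]]
tip 159 [305. 287.] rim [[308.0, 296.0], [316.0, 285.0], [302.0, 278.0], [293.0, 288.0]]
tip 155 [304. 292.] rim [[307.0, 301.0], [315.0, 291.0], [301.0, 283.0], [293.0, 294.0]]
```

View pics/z5.png

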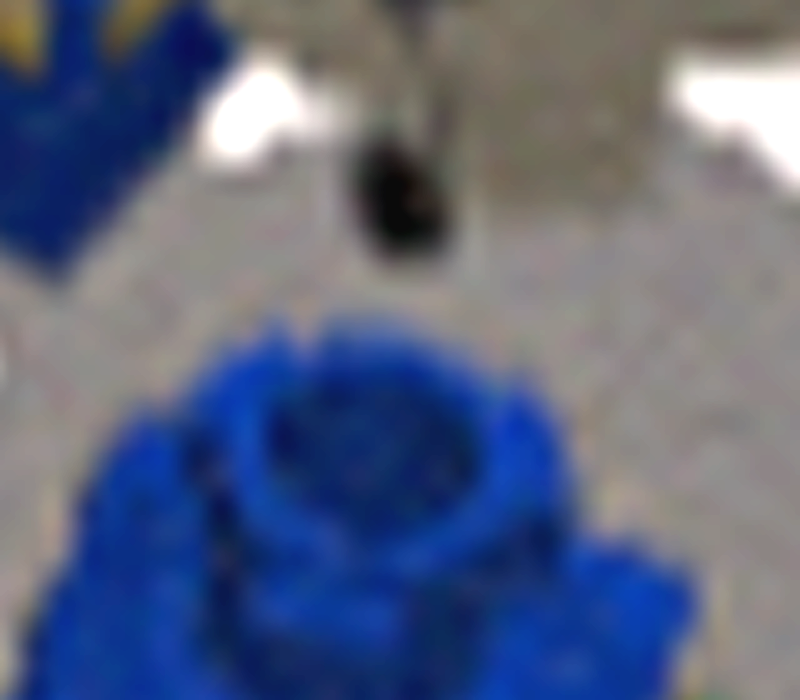

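Request:
send_rows:
  rows:
    - [3,-0.4,-0.4,0,0,-0.2,40]
    - [1.5,0,0,0,0,0,40]
    - [0,0,0,0,0,0,40]
    - [0,0,0,0,0,0,40]

```text
time_s: 7.4
tcp_pos: [509.1, 221.4, 212.4]
ee_rot: [-0.522, -0.477, 0.524, -0.475]
wrist_force: [-0.5, -0.5, -0.9]
opening: 49.4
```

```bash
python3 -c "
from h import *
st((509.8,221.7,215.5))"
```

```text
t 7.4 tcp [509.1 221.4 212.4] op 49.4 F [-0.5 -0.5 -0.9] Tq [ 0.   -0.08 -0.01]
q [ 3.640e-01 -1.360e-01  1.733e+00  1.000e-03  1.549e+00  4.590e-01] toolx [-4.1e-03 -3.0e-04 -1.0e+00] jaw y [ 0.995 -0.095 -0.004] yaw -5.46
to goal world [0.7 0.3 3.1] tool [-3.1  0.7 -0.4] tilt fix rotvec tool deg [0.   0.04 0.23]
```

Request:
send_rows:
  rows:
    - [-2,0.5,-0.3,0,0,0.2,40]
    - [0,0,0,0,0,0,40]
    - [0,0,0,0,0,0,40]

```text
time_s: 7.65
tcp_pos: [509.4, 221.6, 213.5]
ee_rot: [-0.522, -0.476, 0.524, -0.476]
wrist_force: [-0.0, -0.4, -0.6]
opening: 49.8
```

```bash
python3 -c "
from h import *
st((509.8,221.7,215.5))
i2=manip.read_camera('scene');cv2.imwrite('pics/s6.png',i2[...,::-1])
c=i2[160:190,355:395,::-1];cv2.imwrite('pics/z6.png',cv2.convertScaleAbs(cv2.resize(c,(800,600),interpolation=cv2.INTER_CUBIC),alpha=2.2,beta=10))
manip.read_camera('scene')
st((509.8,221.7,215.5))
f=lambda p:((proj('scene',p)-[355,160]+.5)*20-.5).round(0)
print(f([510,221.3,125]),[f([510+11*np.cos(a),221.3+11*np.sin(a),125]) for a in np.arange(4)*np.pi/2]);o=manip.observe()['tcp_pos'];print(f(o-[0,0,60.5]),[f(o-[5.5*np.cos(a),5.5*np.sin(a),60.5]) for a in np.arange(4)*np.pi/2])"
```

```text
t 7.65 tcp [509.4 221.6 213.5] op 49.8 F [-0.  -0.4 -0.6] Tq [-0.02 -0.06 -0.03]
q [ 3.650e-01 -1.370e-01  1.731e+00 -1.000e-03  1.549e+00  4.600e-01] toolx [-0.0019 -0.0013 -1.    ] jaw y [ 0.995 -0.095 -0.002] yaw -5.46
to goal world [0.4 0.1 2. ] tool [-2.   0.4 -0.2] tilt fix rotvec tool deg [0.   0.08 0.1 ]
t 7.75 tcp [509.4 221.6 213.7] op 49.8 F [ 0.1  0.3 -0.9] Tq [-0.01 -0.06 -0.07]
q [ 3.650e-01 -1.370e-01  1.731e+00 -1.000e-03  1.549e+00  4.600e-01] toolx [-0.0016 -0.0012 -1.    ] jaw y [ 0.995 -0.095 -0.001] yaw -5.45
to goal world [0.4 0.1 1.8] tool [-1.8  0.4 -0.1] tilt fix rotvec tool deg [-0.    0.08  0.08]
[332. 412.] [array([352., 477.]), array([413., 401.]), array([313., 348.]), array([252., 423.])]
[356. 276.] [array([345., 243.]), array([314., 282.]), array([366., 309.]), array([397., 270.])]
```

View pics/z6.png

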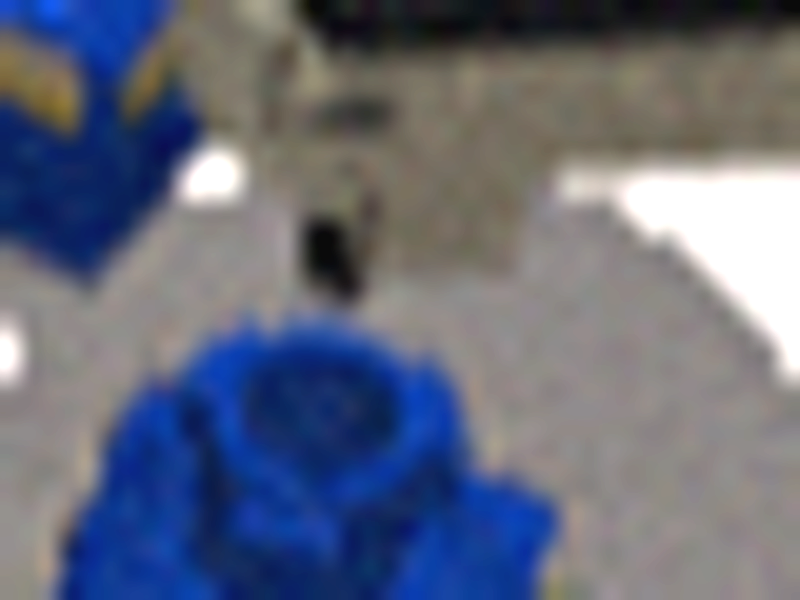

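View pics/s6.png

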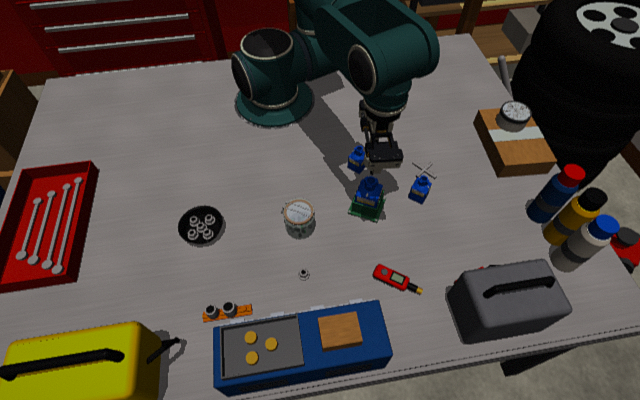

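The tip and the bore agree to about 0.5 mm laterally, with the same offset from prediction in both. The tip is about 28 mm above the mouth, so I'll raise it 2 mm and settle.

Request:
send_rows:
  rows:
    - [-2,0.4,0,0,0,0.1,40]
    - [0,0,0,0,0,0,40]
    - [0,0,0,0,0,0,40]
    - [0,0,0,0,0,0,40]

```text
time_s: 8.08
tcp_pos: [509.9, 221.6, 216.2]
ee_rot: [-0.523, -0.475, 0.523, -0.476]
wrist_force: [0.7, 0.4, -0.8]
opening: 49.5
```

```bash
python3 -c "
from h import *
st((509.8,221.5,215.7))
im=manip.read_camera('scene');a=cv2.imread('pics/scene0.png').astype(int);d=np.abs(im[...,::-1].astype(int)-a).max(2)
for n,(x0,y0,x1,y1) in dict(bowl=(170,198,232,250),jar=(280,195,318,240),gauge=(365,258,430,300),clip=(195,298,258,325),nut=(295,262,315,285),tool=(412,160,440,180),dec=(405,175,435,205)).items():print(n,(d[y0:y1,x0:x1]>40).sum())
st((509.8,221.5,215.7))"
```

```text
t 8.08 tcp [509.9 221.6 216.2] op 49.5 F [ 0.7  0.4 -0.8] Tq [-0.06 -0.07  0.01]
q [ 3.650e-01 -1.380e-01  1.728e+00 -1.000e-03  1.551e+00  4.600e-01] toolx [ 8.0e-04 -1.2e-03 -1.0e+00] jaw y [ 0.995 -0.095  0.001] yaw -5.45
to goal world [-0.1 -0.1 -0.5] tool [ 0.5 -0.1  0.1] tilt fix rotvec tool deg [ 0.    0.06 -0.05]
bowl 0
jar 0
gauge 0
clip 0
nut 0
tool 0
dec 0
t 8.13 tcp [509.9 221.6 216.2] op 49.8 F [-0.6  0.5  0.2] Tq [-0.   -0.04  0.06]
q [ 3.650e-01 -1.380e-01  1.728e+00 -1.000e-03  1.551e+00  4.600e-01] toolx [ 7.0e-04 -1.2e-03 -1.0e+00] jaw y [ 0.995 -0.095  0.001] yaw -5.46
to goal world [-0.1 -0.1 -0.5] tool [ 0.5 -0.1  0.1] tilt fix rotvec tool deg [ 0.    0.07 -0.05]
```

The arm is settled and on target.

```bash
python3 -c "
from cell import manip
print(manip.hand_in())"
```

```text
the job is handed in; nothing more can be done
None
```

The bottle is open, and I handed the job in at about 8.1 s with the cap still held upright over it.

- **What I did:** I gripped the white cap at 36 N, pressed it about 6 mm down (about 9 N) and kept it down. I then twisted it counter-clockwise 64° (1.12 rad) and lifted it straight up with its brush.
- **Brush position:** By arm position, assuming no slip in the grip, the tip is about 30 mm above the mouth. In the last close camera check (2 mm lower), it was centred to about 0.5–1 mm. Tool tilt is under 0.1°.
- **Scene:** The last close-up showed the bottle seated in its caddy. The image comparison found no change at the bowl, jar, gauge, clip, nut, valve tool or the look-alike beside it. I didn't compare the second look-alike, behind the bottle; it was still standing in the last picture.
- **What disagreed or couldn't be checked:**
  - During the twist the press eased briefly to about 5.3 mm, still above the 4.5 mm the cap needs to turn.
  - The gripper hid the cap's mark, so I judged the turn from the tool's yaw and from the cap coming off freely.
  - In the camera images, the tip and the mouth both sat about half a pixel off the calibrated prediction, by the same amount.

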